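Post the flat filter case into its slot box

TASK

Push the flat black filter case along the shelf and through the slot of the low grey slot box until it is fully home, with nothing of it sticking out of the box's front. Leave the stacked tins, the lens pen, the filter wrench and the dish where they are.

Things in the scene. Friction and masses are not known exactly. Their poses are not given: they have to be found in the camera images.
- filter_case: Flat black plastic case with a round glass window (66 mm metal rim) on top, loose on the shelf in front of the slot box. 110 mm long (its x), 90 mm wide (its y), 15 mm thick, sides upright, 0.1 to 0.2 kg, ends alike. Origin: centre of underside, z up. Starts up to 0.35 rad askew and 35 mm off the slot's centre line, middle 130 to 190 mm in front of the box. Slides when pushed.
- slot_box: Low grey box with a clear roof window, fixed to the shelf: 127 mm wide, 132 deep, 30 high. Origin: on the shelf top, middle of the slot, in the front face plane. x points into the box (the way to push; roughly world +y), y across the slot, z up. Slot 97 mm wide, 21 high, no sill; flared to 109 mm wide at the face, narrowing over the first 12 mm.
- notch (a point): Thumb notch in the middle of the slot box's roof: 64 mm wide, cut right through the roof from the front face to 28 mm behind it, so a fingertip can follow the case in. This point is the middle of the notch's closed end, level with the box's top (30 mm above the shelf).
- stop (a point): Middle of the inner stop of the slot box, 122 mm behind the front face, at shelf height. It ends the travel: pushed against it, the case's trailing end is 12 mm inside the front face.
- shelf: White melamine pull-out shelf on steel runners, locked (does not move), 1000 x 1040 mm, 18 mm thick; everything stands on its top, at z = 0.018. Origin: on the work surface, under the shelf, 40 mm nearer the robot than its middle.
- tin1: Bottom one of a tower of four round translucent tins with black screw lids, each 76 mm across and 28 mm high, loosely stacked. Origin: centre of its underside, on the shelf. A bystander.
- tin4: Top tin of the tower; its lid is 112 mm above the shelf. Origin: centre of its underside. A bystander.
- lens_pen: Aluminium lens pen with rubber ends, 130 mm long (its x), 13 mm thick, lying beyond the slot box. Origin: centre of its underside. A bystander.
- filter_wrench: Flat black plastic filter wrench, a C-shaped ring 88 mm across with a 75 mm handle to its -x, 7 mm thick. Origin: under the centre of the ring. A bystander.
- dish: Empty white ceramic dish, 110 mm across, 30 mm high. Origin: centre of its underside. A bystander.
There are look-alikes about, which are no part of the job. Leave any orange look-alike of the filter_case alone.

How it is judged:
At the end, for the whole second after the job is handed in: The case lies at rest inside the slot box on the shelf, lined up with it (within 0.15 rad and 12 mm of the centre line), its trailing end flush with or inside the box's front face (at most 6 mm may stick out) (x of filter_case in the frame of slot_box between 0.049 and 0.08 m and y of filter_case in the frame of slot_box between -0.012 and 0.012 m and z of filter_case in the frame of slot_box below 0.01 m and angle between the x axis of filter_case and the x axis of slot_box, either way round below 0.15 rad and linear speed of filter_case below 0.02 m/s); the robot touches nothing.
It fails at once if the tower of tins is disturbed (the bottom or top tin moved more than 25 mm) (distance of any of tin1, tin4 from where it was at the start of the episode above 0.025 m).
It fails at once if the lens pen, filter wrench or dish is moved more than 25 mm (distance of any of lens_pen, filter_wrench, dish from where it was at the start of the episode above 0.025 m).
It also fails if it takes over 64 s, if anything falls off the work surface, if the arm or the gripper's body presses on something with over 40 N, if the wrist force passes 120 N, or if a joint passes its speed limit or range.

ROBOT

A 6-joint arm with a two-finger parallel gripper is mounted at the origin on the work surface. World frame = base frame: x ahead of the robot, y to its left, z up, the work surface at z = 0. Lengths are in m, angles in rad, forces in N, time in s.
With the tool pointing down it reaches from about 0.4 to 0.925 m from the base axis. Payload 3.4 kg.
Tool frame: the origin (TCP) lies midway between the tips of the shut fingers; the grasp point (between the pads) lies 19 mm behind it; z points along the fingers, y is the line along which they close (so a half turn about z gives the same grasp; the last joint's range is limited). The gripper opens to 85 mm and grips with 20 to 120 N. Pads are 22 mm wide; open, the fingers measure 114 mm over their backs; the gripper's body (76 mm by 85 mm) begins 54 mm behind the grasp point. The pads swing forward as they close: fully open they stand 13 mm farther back than shut.
Start: joints at [-1.192, 0.307, 1.506, -0, 1.328, -0.073], TCP at [0.252, -0.517, 0.231] pointing down, gripper open.
Joint ranges: [-3.12, 3.12], [-1.05, 2.28], [0.14, 2.33], [-1.42, 4.57], [0.1, 2.73], [-2.68, 2.68]. Speed limits (rad/s): [2.57, 2.57, 3.14, 3.14, 3.14, 3.14].

INTERFACE

Orientations are given as a rotation vector (axis times angle).
In Python, from workcell import telemetry, vision, ticket gives the robot as it stands.
- The arm moves only by the shell command python3 -m pendant 'ROWS' [FORCE]. ROWS is JSON, a list of rows, each a list of 7 numbers: the shift along the world's x, y, z in cm, then the turn, a rotation vector about the world's x, y, z in units of 8 degrees (1.0 is 8 degrees), then the opening, from 0 (shut) to 1 (fully open). In form: [[tx, ty, tz, rx, ry, rz, gripper], ...]. A call has 1 to 5 rows; each row is the pose to reach, as a shift and turn from the pose commanded when the call began; what a row does not reach only later rows make up. A row lasts 1/8 s, in which the tool goes at most 62.5 mm and 10.7 degrees, less where a joint would pass 70% of its speed; a pose out of reach is approached as far as the arm can. A call with a gripper value outside its range is refused whole. The fingers move at their own pace and stop on an object; FORCE is the grip in N (left out, the last holds). Time passes only in rows, so rows that repeat a pose let the fingers close. It gives the time, the measured TCP pose, the force, the opening and the grip force at its end, in the units of the state.
- telemetry.get_obs(): the state, without advancing time (a new reading comes with each control period).
- vision.snapshot(name): name is "scene" or "top"; returns a dict with "frame" (480x640x3 uint8, blue, green, red), "fx", "fy", "cx", "cy" (pixels), "dist_coeffs" ([k1, k2, p1, p2, k3] as OpenCV has them; the pictures are not rectified), "T" (4x4, takes a point from camera to world coordinates). Camera axes: x right, y up, looking along -z (the intrinsics and any distortion apply to the point x, -y, -z); pixel columns grow to the right and rows downward; lengths in m; the calibration is good to about 2 mm. A picture is of the moment at which its call begins. There is no depth.
- ticket.hand_in(): hands the job in; it is judged then, once.
The state is a dict: "clock": time; "q": joint angles; "qd": joint speeds; "effort": joint torques, N m; "tcp_pos": TCP position; "tool_rot": TCP orientation; "contact_force": force on the tool from outside, world axes, zero at the start; "moment": the same for the moment, N m; "finger_gap": finger opening in m; "finger_force": force on a finger pad.
Only numpy, scipy, OpenCV 4.12 (cv2) and the standard library are available. Lean on these libraries where they do the work, as an engineer would, in place of code of your own. Each camera call takes 0.05 s, during which the arm holds its last target. There are 200 camera calls.

## Working session

There is one attempt and no reset: what is moved stays moved. The work goes in short steps, Python scripts to look and compute and a shell command to move; the robot and the scene stay as the last step left them, time stands still between calls to the robot, and variables do not carry over. Pictures are saved under pics/ and viewed, at most 10 in all, crops included, and the job is handed in when it is done.

```bash
mkdir -p pics
cat > h.py <<'E'
import numpy as np, cv2
from workcell import telemetry, vision, ticket
def snap(n,f=None):
    s=vision.snapshot(n)
    if f: cv2.imwrite('pics/'+f,s['frame'])
    return s
def K(s): return np.array([[s['fx'],0,s['cx']],[0,s['fy'],s['cy']],[0,0,1.]])
def px2w(s,pts,z):
    d=np.array(s['dist_coeffs'],float);T=np.array(s['T'])
    u=cv2.undistortPoints(np.array(pts,float).reshape(-1,1,2),K(s),d)[:,0]
    r=np.c_[u[:,0],-u[:,1],-np.ones(len(u))]@T[:3,:3].T;o=T[:3,3]
    return o+r*((z-o[2])/r[:,2])[:,None]
def w2px(s,P):
    T=np.linalg.inv(np.array(s['T']));c=np.array(P,float).reshape(-1,3)@T[:3,:3].T+T[:3,3]
    c=c*[1,-1,-1]
    return cv2.projectPoints(c,np.zeros(3),np.zeros(3),K(s),np.array(s['dist_coeffs'],float))[0][:,0]
E
python3 - <<'E'
from h import *
for n in('top','scene'):
    s=snap(n,n+'0.png');print(n,np.round(s['T'],3).tolist(),s['fx'])
print(telemetry.get_obs())
E
```

```text
top [[-0.005, 0.995, -0.104, 0.326], [-1.0, -0.007, -0.017, -0.009], [-0.017, 0.104, 0.994, 1.485], [0.0, 0.0, 0.0, 1.0]] 499.52687109742124
scene [[0.473, -0.519, 0.712, 1.502], [0.881, 0.292, -0.373, -0.528], [-0.014, 0.803, 0.595, 0.948], [0.0, 0.0, 0.0, 1.0]] 563.703991475481
{'clock': 0.1, 'q': array([-1.19150729e+00,  3.07495744e-01,  1.50756507e+00, -1.36191375e-05,
        1.32839741e+00, -7.34876053e-02]), 'qd': array([ 0.00124595, -0.00131045, -0.00333068,  0.00102231,  0.00013395,
        0.00078547]), 'effort': array([ 6.13483062e-04, -4.58528852e+01, -2.52608049e+01, -1.05056588e-05,
        5.56543222e-03,  8.28383602e-07]), 'tcp_pos': array([ 0.25128479, -0.51647584,  0.23046614]), 'tool_rot': array([-3.05963398e+00, -7.04751839e-01,  4.66567236e-04]), 'contact_force': array([ 0.67155714,  1.21391233, -0.59257425]), 'moment': array([-0.03160248, -0.05145422,  0.01671611]), 'finger_force': 0.0, 'finger_gap': 0.08577982886165915}
```

View pics/top0.png

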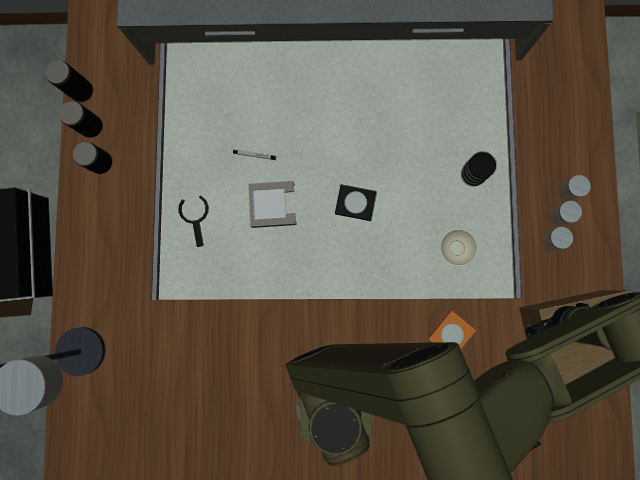

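View pics/scene0.png

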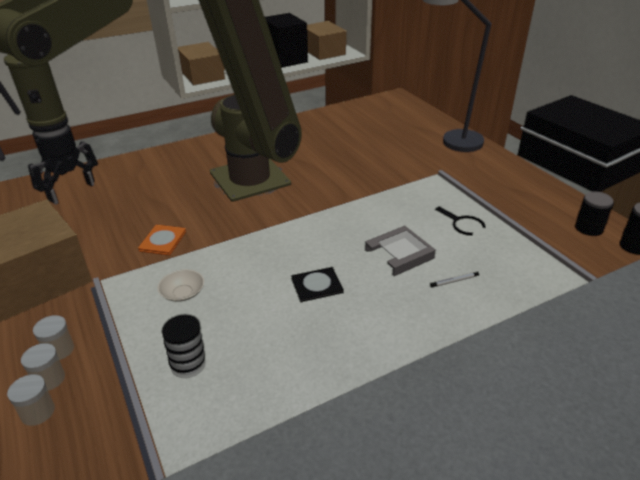

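Candidates: the black case at top (355,202), which is also at scene (317,284), and the orange look-alike at top (452,330). The black one on the shelf in front of the grey box (272,204) fits the description. Next I'll check it in a close crop.

Run:
```python
from h import *
s=snap('top');f=s['frame']
c=f[170:240,235:390];cv2.imwrite('pics/c1.png',cv2.resize(c,None,fx=5,fy=5,interpolation=cv2.INTER_CUBIC))
g=cv2.cvtColor(f,cv2.COLOR_BGR2GRAY)
m=np.zeros_like(g);m[175:230,325:385]=(g[175:230,325:385]<75)*255
cs=max(cv2.findContours(m,0,2)[0],key=cv2.contourArea)
r=cv2.minAreaRect(cs);b=cv2.boxPoints(r);print('case',r)
P=px2w(s,b,.033);print(P.round(4).tolist(),P.mean(0).round(4),[np.linalg.norm(P[i]-P[i-1]).round(3) for i in range(4)])
print('rough', px2w(s,[(249,184),(250,227),(296,225),(294,182)],.048).round(4).tolist())
print('byst tins dish pen wrench',px2w(s,[(482,165)],.13).round(3),px2w(s,[(459,247),(255,154),(193,210)],.03).round(3).tolist())
```

```text
case ((355.25, 202.25), (36.67371368408203, 30.594112396240234), 11.309932708740234)
[[0.5481, 0.0007, 0.033], [0.6376, -0.0177, 0.033], [0.6151, -0.1235, 0.033], [0.526, -0.1046, 0.033]] [ 0.5817 -0.0613  0.033 ] [np.float64(0.108), np.float64(0.091), np.float64(0.108), np.float64(0.091)]
rough [[0.6358, 0.2503, 0.048], [0.5086, 0.2459, 0.048], [0.5134, 0.1119, 0.048], [0.6405, 0.118, 0.048]]
byst tins dish pen wrench [[ 0.666 -0.409  0.13 ]] [[0.448, -0.362, 0.03], [0.731, 0.237, 0.03], [0.563, 0.419, 0.03]]
```

View pics/c1.png

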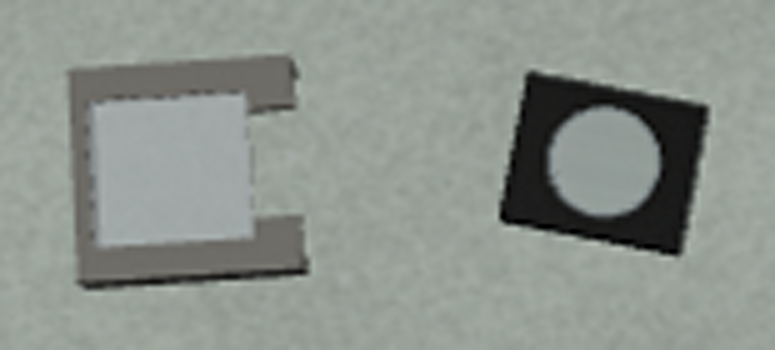

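The crop confirms the black case with its round window, centre (355,202). The box opens to the right, with its front roof corners at about (293,181) and (295,223). I'll fit the box pose to its four corners.

```bash
cat > box.py <<'E'
from h import *
def fit(M,P):
    M=np.array(M);a=M-M.mean(0);b=P-P.mean(0)
    t=np.arctan2((a[:,0]*b[:,1]-a[:,1]*b[:,0]).sum(),(a*b).sum())
    R=np.array([[np.cos(t),-np.sin(t)],[np.sin(t),np.cos(t)]]);o=P.mean(0)-R@M.mean(0)
    return o,t,R,(P-(M@R.T+o))
E
python3 - <<'E'
from box import *
s=snap('top')
c=np.array([(72,71),(82,281),(304,269),(292,57)])/5+[234.6,169.6]
P=px2w(s,c,.048)[:,:2]
o,t,R,e=fit([(.132,-.0635),(.132,.0635),(0,.0635),(0,-.0635)],P)
print(o,t,(e*1000).round(1).tolist())
C=np.array([.5817,-.0613]);print('case in box',R.T@(C-o))
ca=np.arctan2(.0007+.0177,.5481-.6376)-np.pi/2;print('case ang',np.arctan2(-.0177+.1235,.6376-.6151),t)
E
```

```text
[0.58112116 0.11610366] 1.6252069454622284 [[-0.9, -1.0], [1.5, -1.4], [0.4, 1.0], [-1.0, 1.4]]
case in box [-0.1771726  0.0090699]
case ang 1.3612526791657318 1.6252069454622284
```

```bash
python3 -m pendant '[[3.6,4.2,0,1e-9,0,1.0,0.6],[7.2,8.4,0,0,0,2.0,0.6],[10.8,12.6,0,0,0,3.0,0.6],[14.4,16.8,0,0,0,4.0,0.6],[18,21,0,0,0,5.0,0.6]]' 30
```

```text
clock: 0.82
tcp_pos: [0.4324, -0.3056, 0.2313]
tool_rot: [2.632, 1.715, 0.0]
contact_force: [0.5, -0.5, 1.2]
finger_gap: 0.0511
finger_force: 0.0
```

```bash
python3 -m pendant '[[3.3,4,-2,0,0,0.5,0.6],[6.6,8,-4,0,0,1.0,0.6],[10,12,-7,0,0,1.5,0.6],[13.2,16,-10,0,0,1.5,0.6],[13.2,16,-10,0,0,1.5,0.6]]'
```

```text
clock: 1.45
tcp_pos: [0.5636, -0.1435, 0.1284]
tool_rot: [-2.434, -1.978, 0.003]
contact_force: [-0.3, -0.7, -0.6]
finger_gap: 0.051
finger_force: 0.0
```

Run:
```python
from h import *
from scipy.spatial.transform import Rotation as R
o=telemetry.get_obs();M=R.from_rotvec(o['tool_rot']).as_matrix()
print(o['clock'],o['tcp_pos'],M.round(3).tolist(),o['finger_gap'],o['contact_force'],o['q'].round(2), np.degrees(np.arctan2(M[1,1],M[0,1])))
```

```text
1.45 [ 0.56360819 -0.14350457  0.12835768] [[0.204, 0.979, -0.005], [0.979, -0.204, 0.003], [0.002, -0.005, -1.0]] 0.051017246581998923 [-0.2855577  -0.73517865 -0.59433475] [-0.32  0.41  1.63  0.    1.11 -0.12] -11.79727393235117
```

```bash
python3 -m pendant '[[0,0,-4,0,0,0,0.6],[0,0,-8,0,0,0,0.6],[0,0,-10.4,0,0,0,0.6],[0,0,-10.4,0,0,0,0.6]]'
python3 - <<'E'
from h import *
s=snap('scene');c=s['frame'][190:340,230:480];cv2.imwrite('pics/s2.png',cv2.resize(c,None,fx=3,fy=3,interpolation=cv2.INTER_CUBIC))
E
```

```text
clock: 1.95
tcp_pos: [0.5616, -0.1474, 0.0259]
tool_rot: [-2.44, -1.973, 0.004]
contact_force: [-0.4, 0.1, -0.3]
finger_gap: 0.0512
finger_force: 0.0
```

View pics/s2.png

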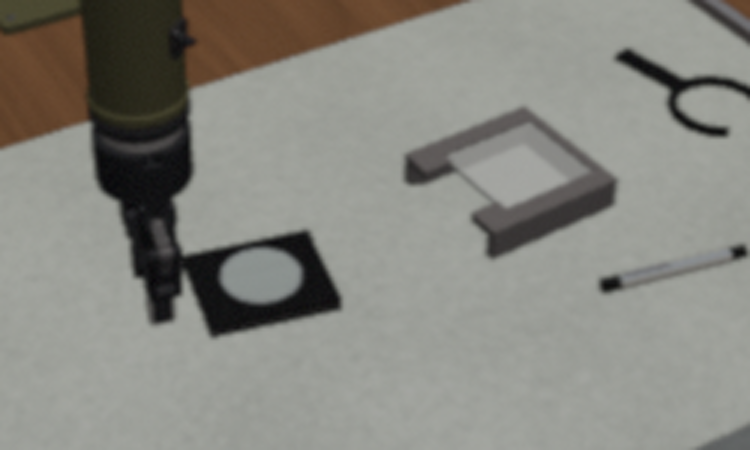

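```bash
python3 -m pendant '[[0,0,-0.5,0,0,0,0.6],[0.3,1.0,-0.5,0,0,0,0.6],[0.5,1.8,-0.5,0,0,0,0.6],[0.65,2.2,-0.5,0,0,0,0.6],[1.05,3.3,-0.5,0,0,0.24,0.6]]'; python3 -m pendant '[[0.4,1.1,0,0,0,0.24,0.6],[0.75,2.25,0,0,0,0.48,0.6],[1.1,3.4,0,0,0,0.7,0.6],[1.1,3.4,0,0,0,0.7,0.6]]'
cat > case.py <<'E'
from box import *
def case(s,z=.033,x0=.50,x1=.66,y0=-.2,y1=.12):
    g=cv2.cvtColor(s['frame'],cv2.COLOR_BGR2GRAY);return g
E
python3 - <<'E'
from h import *
s=snap('top');c=s['frame'][160:260,220:400];cv2.imwrite('pics/t3.png',cv2.resize(c,None,fx=4,fy=4,interpolation=cv2.INTER_CUBIC))
E
```

```text
clock: 2.62
tcp_pos: [0.5745, -0.114, 0.0227]
tool_rot: [2.406, 2.018, 0.0]
contact_force: [-0.6, -1.6, 1.3]
finger_gap: 0.0514
finger_force: 0.6
clock: 3.12
tcp_pos: [0.5851, -0.0787, 0.0221]
tool_rot: [-2.305, -2.133, -0.0]
contact_force: [-0.0, -0.5, -0.9]
finger_gap: 0.0513
finger_force: 0.0
```

View pics/t3.png

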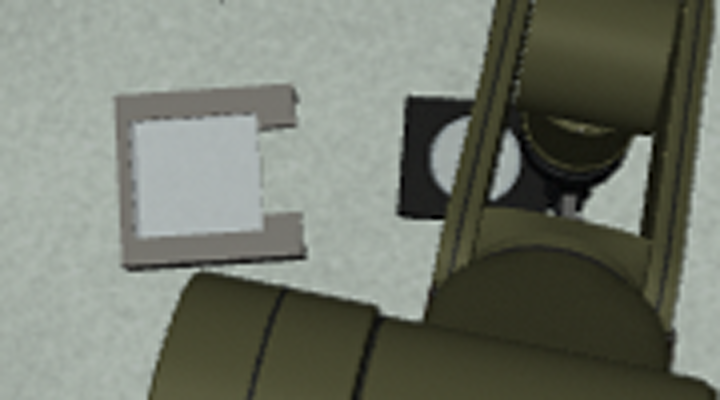

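The case follows the fingers. Its leading corners are at crop (407,97) and (398,216), which is top (321.4,183.9) and (319.1,213.6).

```bash
cat > cs.py <<'E'
from box import *
O=np.array([.5811,.1161]);t=1.6252;R=np.array([[np.cos(t),-np.sin(t)],[np.sin(t),np.cos(t)]])
def lead(s,a,b):
    P=(px2w(s,[a,b],.033)[:,:2]-O)@R   # box frame; a = -y corner, b = +y corner
    e=P[1]-P[0];phi=np.arctan2(-e[0],e[1]);m=P.mean(0)
    c=m-.055*np.array([np.cos(phi),np.sin(phi)])
    o=telemetry.get_obs();T=(o['tcp_pos'][:2]-O)@R
    print('lead',m.round(4),'phi',phi.round(3),'len',np.linalg.norm(e).round(4),'centre',c.round(4),'tcp box',T.round(4),o['tcp_pos'].round(4))
E
python3 - <<'E'
from cs import *
s=snap('top');lead(s,(321.4,183.9),(319.1,213.6))
E
```

```text
lead [-0.0749 -0.0078] phi -0.134 len 0.089 centre [-0.1294 -0.0005] tcp box [-0.1956  0.007 ] [ 0.5848 -0.0796  0.0221]
```

```bash
python3 -m pendant '[[0.2,1.1,0,0,0,0.25,0.6],[0.38,2.25,0,0,0,0.5,0.6],[0.5,3.4,0,0,0,0.72,0.6],[0.6,4.5,0,0,0,0.95,0.6],[0.6,4.5,0,0,0,0.95,0.6]]'
python3 - <<'E'
from h import *
s=snap('top');c=s['frame'][160:260,220:400];cv2.imwrite('pics/t4.png',cv2.resize(c,None,fx=4,fy=4,interpolation=cv2.INTER_CUBIC))
E
```

```text
clock: 3.85
tcp_pos: [0.591, -0.0339, 0.0223]
tool_rot: [-2.159, -2.282, -0.0]
contact_force: [0.2, 0.2, 0.4]
finger_gap: 0.051
finger_force: 0.0
```

View pics/t4.png

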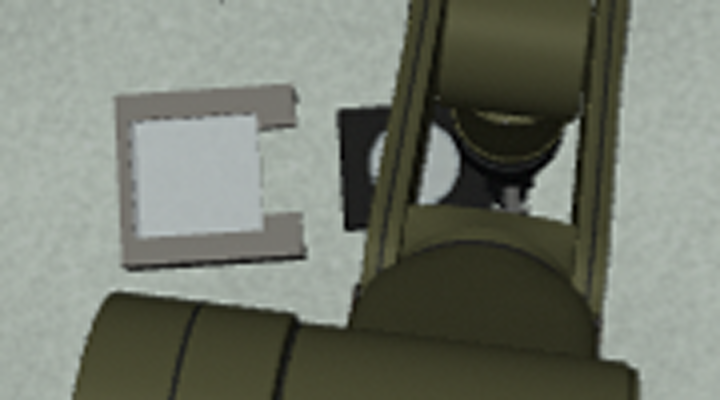

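The leading corners are now at crop (338,110) and (345,230), which is top (304.2,187.2) and (305.9,217.1). The case looks square to the slot.

Run:
```python
from cs import *
s=snap('top');lead(s,(304.2,187.2),(305.9,217.1))
```

```text
lead [-0.0296 -0.0005] phi 0.001 len 0.0895 centre [-0.0846 -0.0006] tcp box [-0.1512 -0.0017] [ 0.591  -0.0348  0.0224]
```

```bash
python3 -m pendant '[[0,-0.8,0,0,0,0,0.2],[-0.1,-0.8,0.1,0,0,0,0.2],[-0.1,-0.8,0.1,0,0,0,0.2],[-0.1,-0.3,0.1,0,0,0,0.2],[-0.1,0,0.1,0,0,0,0.2]]'; python3 -m pendant '[[-0.05,1,0,0,0,0,0.2],[-0.11,2,0,0,0,0,0.2],[-0.16,3,0,0,0,0,0.2],[-0.22,4,0,0,0,0,0.2],[-0.22,4,0,0,0,0,0.2]]'
python3 - <<'E'
from cs import *
s=snap('top');c=s['frame'][160:260,220:400];cv2.imwrite('pics/t5.png',cv2.resize(c,None,fx=4,fy=4,interpolation=cv2.INTER_CUBIC))
E
```

```text
clock: 4.58
tcp_pos: [0.59, -0.0347, 0.0233]
tool_rot: [-2.161, -2.28, -0.0]
contact_force: [0.1, 0.1, -0.8]
finger_gap: 0.0167
finger_force: 0.0
clock: 5.2
tcp_pos: [0.5876, 0.0061, 0.0233]
tool_rot: [-2.159, -2.281, -0.0]
contact_force: [0.1, -0.5, -0.8]
finger_gap: 0.0169
finger_force: 0.0
```

View pics/t5.png

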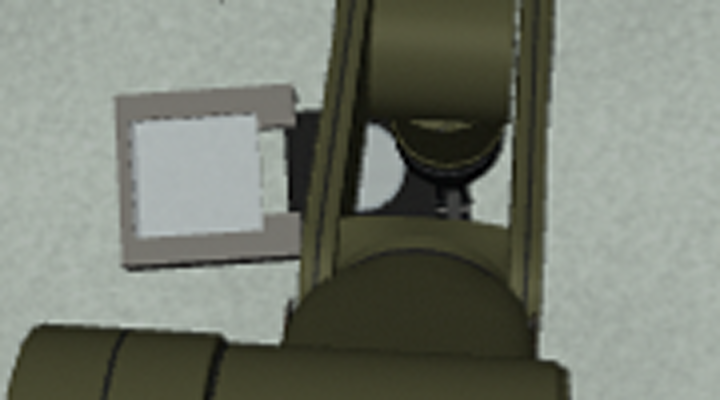

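The leading edge (crop x≈287) is just inside the flare and still square. I'll keep pushing and watch the force.

```bash
python3 -m pendant '[[-0.05,1,0,0,0,0,0.2],[-0.11,2,0,0,0,0,0.2],[-0.16,3,0,0,0,0,0.2],[-0.22,4,0,0,0,0,0.2],[-0.27,5,0,0,0,0,0.2]]'
```

```text
clock: 5.88
tcp_pos: [0.585, 0.0557, 0.0233]
tool_rot: [-2.161, -2.28, 0.0]
contact_force: [0.4, -1.9, -0.5]
finger_gap: 0.017
finger_force: 0.4
```

```bash
python3 -m pendant '[[-0.05,1,0,0,0,0,0.2],[-0.11,2,0,0,0,0,0.2],[-0.16,3,0,0,0,0,0.2],[-0.22,4,0,0,0,0,0.2],[-0.24,4.5,0,0,0,0,0.2]]'
python3 - <<'E'
from cs import *
s=snap('scene');c=s['frame'][190:300,310:480];cv2.imwrite('pics/s6.png',cv2.resize(c,None,fx=4,fy=4,interpolation=cv2.INTER_CUBIC))
print((telemetry.get_obs()['tcp_pos'][:2]-O)@R)
E
```

```text
clock: 6.5
tcp_pos: [0.5827, 0.1006, 0.0233]
tool_rot: [-2.161, -2.281, 0.0]
contact_force: [0.2, -1.2, 0.4]
finger_gap: 0.0169
finger_force: 0.4
[-0.01511235 -0.00075585]
```

View pics/s6.png

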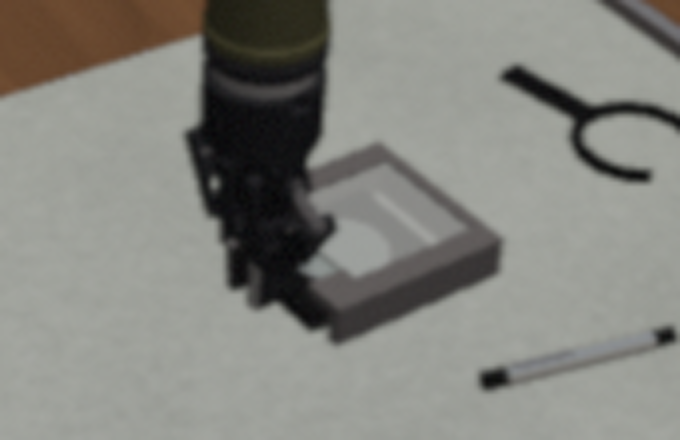

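The fingers stand at the notch and the case is nearly in. Next is 12 mm more, then back off and look.

```bash
python3 -m pendant '[[-0.03,0.5,0,0,0,0,0.2],[-0.06,1,0,0,0,0,0.2],[-0.07,1.3,0,0,0,0,0.2],[-0.07,1.3,0,0,0,0,0.2]]'; python3 -m pendant '[[0.1,-1.5,0,0,0,0,0.2],[0.4,-6,0,0,0,0,0.2],[0.4,-8,4,0,0,0,0.2],[0.4,-13,8,0,0,0,0.2],[0.4,-18,12,0,0,0,0.2]]'
python3 - <<'E'
from cs import *
a=snap('top')['frame'][165:240,230:330];b=snap('scene')['frame'][200:290,330:450]
cv2.imwrite('pics/f7.png',np.vstack([cv2.resize(x,(500,290),interpolation=cv2.INTER_CUBIC) if 0 else cv2.resize(x,(400,300),interpolation=cv2.INTER_CUBIC) for x in(a,b)]))
E
```

```text
clock: 7.05
tcp_pos: [0.582, 0.1132, 0.0233]
tool_rot: [-2.161, -2.28, -0.0]
contact_force: [-0.8, -0.5, -0.6]
finger_gap: 0.0168
finger_force: 0.0
clock: 7.68
tcp_pos: [0.5856, -0.0669, 0.1425]
tool_rot: [2.161, 2.28, -0.001]
contact_force: [1.2, -0.4, -0.2]
finger_gap: 0.0172
finger_force: 0.0
```

View pics/f7.png

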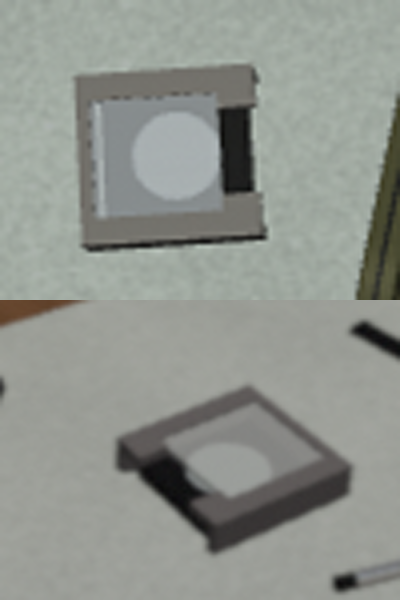

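The case is in the slot, with its trailing edge at top (293,202). I'll check the depth numerically from that and from the rim centre at (273.6,203.6).

Run:
```python
from cs import *
s=snap('top');P=px2w(s,[(293,202),(273.6,203.6)],.033)[:,:2];print((P-O)@R, telemetry.get_obs()['contact_force'])
```

```text
[[ 0.00590585 -0.00304727]
 [ 0.0633837  -0.00188187]] [-0.08910709  0.99224304 -0.27608699]
```

```bash
python3 -c "
from workcell import ticket
print(ticket.hand_in())"
```

```text
the job is handed in; nothing more can be done
None
```

The black filter case is in the slot box, square and on the centre line, with its trailing end about 6–8 mm inside the front face by camera measurement (not pushed the last 4 mm or so to the stop). The arm kept clear of the bystanders, and the job is handed in; no verdict came back.

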